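# Run in two tube-clamp screws by feel

## Robot

A 6-joint arm with a two-finger parallel gripper is mounted at the origin on the work surface. World frame = base frame: x ahead of the robot, y to its left, z up, the work surface at z = 0. Lengths are in m, angles in degrees, forces in N, time in s.
With the tool pointing down it reaches from about 0.3 to 0.75 m from the base axis. Payload 8.5 kg.
Tool frame: the origin (TCP) lies on the centre line of the jaws, within the pads' length; the fingertips stand 17 mm ahead of it and the grasp point (between the pads) lies 2 mm behind it (env.tcp_to_tips is the distance from the TCP to the fingertips, in m); z points along the fingers, y is the line along which they close (so a half turn about z gives the same grasp; the last joint's range is limited). The gripper opens to 85 mm and grips with 20 to 120 N. Pads are 22 mm wide; open, the fingers measure 114 mm over their backs; the gripper's body (76 mm by 85 mm) begins 54 mm behind the grasp point. The pads swing forward as they close: fully open they stand 13 mm farther back than shut.
Start: joints at [57.565, 21.807, 74.336, -0, 83.858, -12.336], TCP at [0.189, 0.516, 0.248] pointing down, gripper open.
Joint ranges: [-178.18, 178.18], [-50.72, 133.34], [12.68, 142.11], [-81.47, 261.47], [9.98, 163.14], [-165.26, 165.26]. Speed limits (degrees/s): [136.94, 136.94, 180, 180, 180, 180].

## Interface

Orientations are given as a 3x3 rotation matrix whose columns are the frame's x, y, z axes.
In Python, from rig import env gives the robot as it stands. The module is installed in compiled form; this text tells all that it offers.
- The arm moves only by the shell command python3 -m pendant 'ROWS' [FORCE]. ROWS is JSON, a list of rows, each a list of 7 numbers: the opening, from 0 (shut) to 1 (fully open), then the shift along the tool's x, y, z in m, then the turn, a rotation vector about the tool's x, y, z in rad. A call has 1 to 5 rows; each row is the pose to reach, as a shift and turn from the pose commanded when the call began, along the tool's axes at that moment; what a row does not reach only later rows make up. A row lasts 1/8 s, in which the tool goes at most 62.5 mm and 10.7 degrees, less where a joint would pass 70% of its speed; a pose out of reach is approached as far as the arm can. A call with a gripper value outside its range is refused whole. The fingers move at their own pace and stop on an object; FORCE is the grip in N (left out, the last holds). Time passes only in rows, so rows that repeat a pose let the fingers close. It gives the time, the measured TCP pose, the force, the opening and the grip force at its end, in the units of the state.
- env.observe(): the state, without advancing time (a new reading comes with each control period).
- env.get_image(name): name is "scene" or "top" or "wrist"; returns a dict with "image" (400x640x3 uint8, blue, green, red), "fx", "fy", "cx", "cy" (pixels), "k1" (the pictures are not rectified: a ray, as slopes to the right and down, at radius r is drawn at 1 + k1 r^2 times it, then the intrinsics apply), "pose" (4x4, takes a point from camera to world coordinates). Camera axes: x right, y up, looking along -z (the intrinsics and any distortion apply to the point x, -y, -z); pixel columns grow to the right and rows downward; lengths in m; the calibration is good to about 2 mm. A picture is of the moment at which its call begins. There is no depth.
- env.close_job(): hands the job in; it is judged then, once.
Trained networks look in the newest picture that a camera, given by its name, has taken for a name from the list of things; names that differ only in an ending like _2 or _b are one class to them, and where a whole thing is asked for, a point or a joint stands for the part that bears it (a point fixed in the world has none). Each returns a list of dicts, best first, with "conf" (0 to 1); they miss things now and then, are a little off and sometimes report something else, mostly with a low value. They report only what shows in the picture. A call takes as long as a camera call. They do not tell look-alikes from the thing itself.
- env.find_in(camera, thing): "bbox" ([centre column, centre row, width, height] in pixels, round what is visible of it).
- env.trace(camera, thing): "mask" (400x640 bool, what is visible of it) and "bbox" ([centre column, centre row, width, height] in pixels, round what is visible of it).
- env.tip_of(camera, thing): "centre" ([column, row] in pixels: a listed point, or the origin of a listed thing).
The state is a dict: "time_s": time; "q": joint angles; "qvel": joint speeds; "joint_efforts": joint torques, N m; "position": TCP position; "tool_rot": TCP orientation; "ft_force": force on the tool from outside, world axes, zero at the start; "wrist_torque": the same for the moment, N m; "grip_width": finger opening in m; "gripper_force": force on a finger pad.
Only numpy, scipy, OpenCV 4.12 (cv2) and the standard library are available. Lean on these libraries where they do the work, as an engineer would, in place of code of your own. Each camera call takes 0.05 s, during which the arm holds its last target. There are 200 camera calls.

## Task

Turn in the wing screws of both tube clamps gently, by feel. A screw that runs freely goes fully home; one that starts to bind early, well short of home, has crossed threads: do not force it, but stop at the first resistance, back it fully out and leave it there. Let go of both in the end, and leave the other things on the table alone.

Things in the scene. Friction and masses are not known exactly. Their poses are not given: they have to be found in the camera images.
- clamp_left: left (+y) tube clamp, fixed: foot 130 x 70 x 12 mm, on it a closed housing 70 x 70 mm, flat top at 50 mm; a tube under a strap on its +x side (46 mm high). Origin on the table on the screw's axis (housing centre), z up. Its thread may be crossed (one, both or neither of the two may be), which can only be felt: over 0.35 N m above the even drag forces it
- screw_left_grip (a point): centre of the left (+y) screw's wing, on the screw's axis, 72 mm above the table at all times: an orange upright wing 52 mm long (its x), 14 mm thick (its y), 30 mm tall (57 to 87 mm above the table), white mark on the +x end of its top, over a collar 38 mm in diameter (51 to 57 mm). Turns with the screw; z up. Pinch the wing across its thickness
- screw_left (a joint): turn of the left (+y) screw, rad: 0 = backed fully out (stop), grows as it is turned in, clockwise from above, 1.6 = fully home (hard stop). Starts at 0.2 to 0.4, stays where left. Healthy: even drag of 0.05 N m all the way to 1.6. Crossed: as free at first, but binds at 0.55 to 0.95, from where the drag climbs by 1.5 N m per rad and springs back a little when let go
- clamp_right: right (-y) tube clamp, fixed: foot 130 x 70 x 12 mm, on it a closed housing 70 x 70 mm, flat top at 50 mm; a tube under a strap on its +x side (46 mm high). Origin on the table on the screw's axis (housing centre), z up. Its thread may be crossed (one, both or neither of the two may be), which can only be felt: over 0.35 N m above the even drag forces it
- screw_right_grip (a point): centre of the right (-y) screw's wing, on the screw's axis, 72 mm above the table at all times: an orange upright wing 52 mm long (its x), 14 mm thick (its y), 30 mm tall (57 to 87 mm above the table), white mark on the +x end of its top, over a collar 38 mm in diameter (51 to 57 mm). Turns with the screw; z up. Pinch the wing across its thickness
- screw_right (a joint): turn of the right (-y) screw, rad: 0 = backed fully out (stop), grows as it is turned in, clockwise from above, 1.6 = fully home (hard stop). Starts at 0.2 to 0.4, stays where left. Healthy: even drag of 0.05 N m all the way to 1.6. Crossed: as free at first, but binds at 0.55 to 0.95, from where the drag climbs by 1.5 N m per rad and springs back a little when let go
- parallel_bar: aluminium bar 22 x 160 x 22 mm lying on the table; origin under its centre, long side along its y
- flask: pink drinking flask, 64 mm in diameter, 190 mm tall, upright; origin under its centre
- phone: black phone 75 x 155 x 9 mm lying flat; origin under its centre
- tube_tray: blue tray 110 x 170 x 30 mm with frosted tubes in it; origin under its centre
- driver: screwdriver 190 mm long lying on the table
- spare_knob: spare orange wing knob like those of the clamps, 52 x 14 mm wing, 36 mm tall, standing on the table, not part of the job; origin under its centre
- vial: white capped vial, 26 mm in diameter, 57 mm tall, upright; origin under its centre
Mind the look-alikes: they are no part of the job. Leave any red look-alike of the clamp_left alone.

How it is judged:
By the outcome, as a careful person would: the job done as asked, in the order asked, and still so for the second after the job is handed in, with the robot touching nothing.
It also fails if it takes over 72 s, if anything falls off the work surface, if the arm or the gripper's body presses on something with over 40 N, if the wrist force passes 120 N, or if a joint passes its speed limit or range.

## Working session

There is one attempt and no reset: what is moved stays moved. The work goes in short steps, Python scripts to look and compute and a shell command to move; the robot and the scene stay as the last step left them, time stands still between calls to the robot, and variables do not carry over. Pictures are saved under pics/ and viewed, at most 10 in all, crops included, and the job is handed in when it is done.

```bash
mkdir -p pics
cat > h.py <<'E'
import numpy as np, cv2
from rig import env
def ray(im,px):
    u=(px[0]-im["cx"])/im["fx"]; v=(px[1]-im["cy"])/im["fy"]
    rd=np.hypot(u,v); r=rd
    for _ in range(20): r=rd/(1+im["k1"]*r*r)
    s=r/rd if rd>0 else 1
    P=np.array(im["pose"]); d=P[:3,:3]@np.array([u*s,-v*s,-1.0]); return P[:3,3],d
def at_z(im,px,z):
    o,d=ray(im,px); return o+d*(z-o[2])/d[2]
E
python3 - <<'E'
from h import *
np.set_printoptions(precision=4,suppress=True)
for c in("top","scene"):
    im=env.get_image(c); cv2.imwrite(f"pics/{c}1.png",im["image"])
    for t in("screw_left_grip","screw_right_grip"):
        for d in env.tip_of(c,t)[:4]: print(c,t,d["conf"],d["centre"],at_z(im,d["centre"],.072))
s=env.observe(); print(s["time_s"],s["position"],s["tool_rot"],s["ft_force"],s["wrist_torque"])
E
```

```text
top screw_left_grip 0.71 [257.4, 222.2] [0.5618 0.2185 0.072 ]
top screw_right_grip 0.66 [387.7, 233.9] [ 0.5188 -0.1737  0.072 ]
scene screw_left_grip 0.74 [377.0, 220.0] [0.5593 0.2108 0.072 ]
scene screw_left_grip 0.17 [285.6, 155.2] [ 0.5279 -0.1789  0.072 ]
scene screw_right_grip 0.6 [287.0, 156.0] [ 0.5278 -0.1726  0.072 ]
0.3 [0.189  0.5164 0.2481] [[-0.9391  0.3436 -0.0003]
 [ 0.3436  0.9391 -0.0004]
 [ 0.0001 -0.0005 -1.    ]] [-0.2126  0.0877  0.1367] [-0.0383 -0.0791 -0.0016]
```

View pics/top1.png

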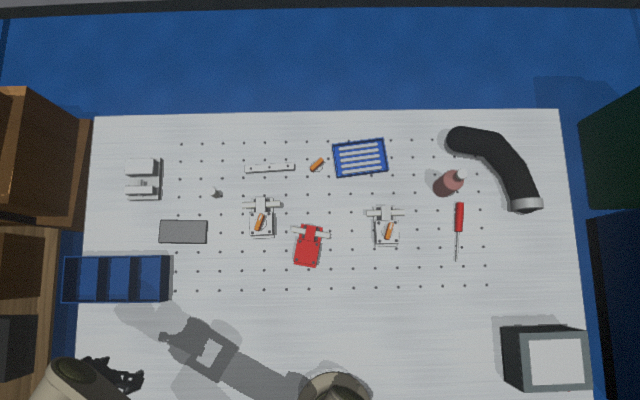

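View pics/scene1.png

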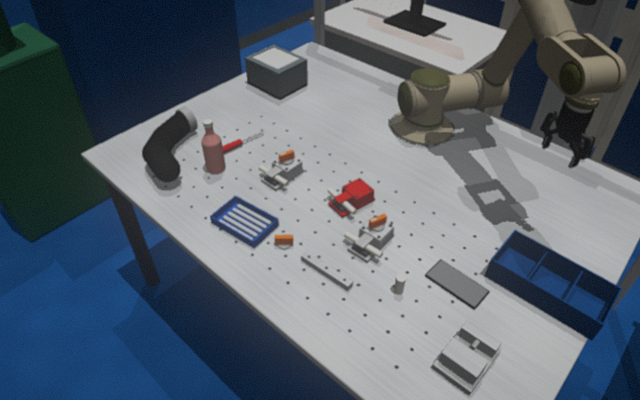

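```bash
cat >> h.py <<'E'
from scipy.spatial.transform import Rotation as Ro
def rel(xyz,yaw_y):
    """shift and turn (tool axes) to bring TCP to xyz, tool down, tool y at world yaw (mod 180)"""
    s=env.observe(); R=np.array(s["tool_rot"]); p=np.array(s["position"])
    c=[]
    for k in(0,180):
        a=np.radians(yaw_y+k); y=np.array([np.cos(a),np.sin(a),0]); z=np.array([0,0,-1.]); x=np.cross(y,z)
        c.append(Ro.from_matrix(R.T@np.c_[x,y,z]).as_rotvec())
    c=min(c,key=np.linalg.norm)
    print("t",s["time_s"],"pos",np.round(p,4),"shift",np.round(R.T@(np.array(xyz)-p),4),"turn",np.round(c,4),"F",np.round(s["ft_force"],2),"M",np.round(s["wrist_torque"],3),"q6",s["q"][5])
E
python3 -c "
from h import *
rel([.56,.216,.25],58)"
```

```text
t 0.3 pos [0.189  0.5164 0.2481] shift [-0.4517 -0.1546 -0.0019] turn [-5.000e-04 -1.000e-04  2.077e-01] F [-0.21  0.09  0.14] M [-0.038 -0.079 -0.002] q6 -12.337416427182287
```

```bash
python3 -m pendant '[[1,-0.05,-0.017,0,0,0,0.03],[1,-0.1,-0.034,0,0,0,0.06],[1,-0.15,-0.051,0,0,0,0.09],[1,-0.2,-0.068,0,0,0,0.12],[1,-0.25,-0.086,0,0,0,0.15]]' 30; python3 -c "
from h import *
rel([.56,.216,.25],58)"
```

```text
time_s: 0.92
position: [0.3954, 0.3486, 0.2484]
tool_rot: [[-0.877, 0.481, 0.0], [0.481, 0.877, 0.0], [-0.0, 0.0, -1.0]]
ft_force: [0.5, 1.1, -0.0]
grip_width: 0.085
gripper_force: 0.0
t 0.925 pos [0.3954 0.3486 0.2484] shift [-0.2081 -0.0371 -0.0016] turn [0.0002 0.0001 0.0568] F [ 0.49  1.08 -0.03] M [ 0.009 -0.029 -0.025] q6 -32.73472592434092
```

```bash
python3 -m pendant '[[1,-0.05,-0.009,0,0,0,0.015],[1,-0.1,-0.018,0,0,0,0.03],[1,-0.15,-0.027,0,0,0,0.045],[1,-0.208,-0.037,0,0,0,0.057],[1,-0.208,-0.037,0,0,0,0.057]]'
cat > look.py <<'E'
import sys
from h import *
t,n=sys.argv[1:3]
im=env.get_image("wrist"); cv2.imwrite(f"pics/{n}.png",im["image"])
for d in env.tip_of("wrist",t)[:3]: print(d["conf"],d["centre"],at_z(im,d["centre"],.072))
hsv=cv2.cvtColor(im["image"],cv2.COLOR_BGR2HSV)
m=cv2.inRange(hsv,(5,120,60),(22,255,255))
n,l,st,ce=cv2.connectedComponentsWithStats(m)
for i in range(1,n):
    if st[i,4]>150: print("blob",st[i],ce[i])
rel([.56,.216,.25],58)
E
python3 look.py screw_left_grip w1
```

```text
time_s: 1.55
position: [0.5613, 0.2147, 0.2473]
tool_rot: [[-0.846, 0.533, -0.0], [0.533, 0.846, -0.001], [0.0, -0.001, -1.0]]
ft_force: [-1.2, 1.0, -0.4]
grip_width: 0.0855
gripper_force: 0.0
0.66 [321.0, 183.5] [0.56434453 0.21193784 0.072     ]
blob [308 152  26  59 689] [319.92162554 176.69956459]
t 1.65 pos [0.5589 0.2173 0.248 ] shift [-0.0016 -0.0005 -0.002 ] turn [-0.0004 -0.0008 -0.0001] F [-0.16  0.73  0.03] M [0.045 0.023 0.005] q6 -48.05836814905704
```

View pics/w1.png

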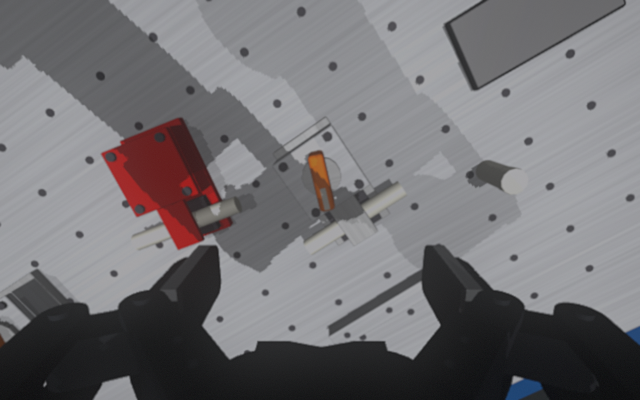

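Run:
```python
from h import *
i=cv2.imread("pics/w1.png")[135:225,275:375]
cv2.imwrite("pics/w1c.png",cv2.resize(i,None,fx=6,fy=6,interpolation=cv2.INTER_CUBIC))
```

```text
(no output)
```

View pics/w1c.png

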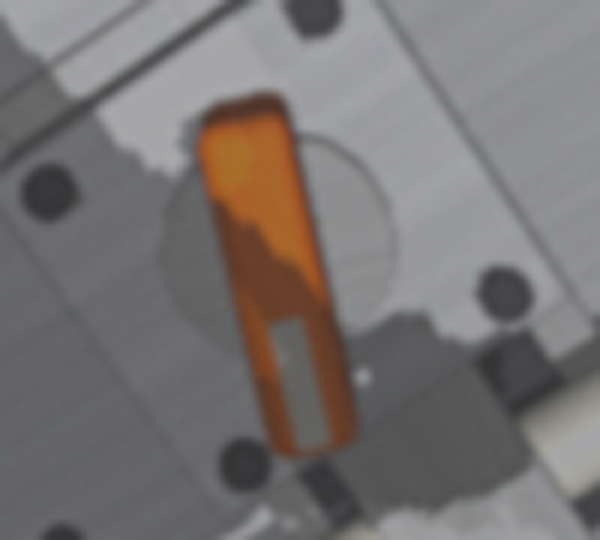

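Run:
```python
from h import *
im=env.get_image("wrist")
a=at_z(im,(316.2,154.5),.087);b=at_z(im,(327,210),.087)
print(a,b,np.linalg.norm(b-a),(a+b)/2,np.degrees(np.arctan2(*(b-a)[1::-1])))
c=(a+b)/2; y=np.degrees(np.arctan2(*(b-a)[1::-1]))
rel([c[0],c[1],.20],y+90)
# clamp yaw: housing screw holes in crop
p=[at_z(im,(275+u/6,135+v/6),.050) for u,v in((48,192),(245,465),(505,293),(314,10))]
print(np.mean(p,0),[np.degrees(np.arctan2(*(p[j]-p[i])[1::-1])) for i,j in((0,1),(3,2))])
```

```text
[0.535311  0.2263238 0.087    ] [0.58251883 0.208003   0.087     ] 0.05063824092778522 [0.55891491 0.2171634  0.087     ] -21.210649934375958
t 1.7 pos [0.5584 0.2179 0.2483] shift [-0.0008 -0.0003  0.0483] turn [-1.000e-04 -5.000e-04 -1.873e-01] F [-0.17  0.75  0.16] M [ 0.024  0.042 -0.01 ] q6 -48.058721032422
[0.55975446 0.21630352 0.05      ] [np.float64(2.3614611241539976), np.float64(2.5123935127683312)]
```

```bash
python3 -m pendant '[[1,0,0,0.03,0,0,-0.1],[1,-0.001,0,0.06,0,0,-0.187],[1,-0.001,0,0.09,0,0,-0.187],[1,-0.001,0,0.11,0,0,-0.187],[1,-0.001,0,0.11,0,0,-0.187]]'
python3 - <<'E'
from h import *
rel([.5592,.2168,.077],68.8)
im=env.get_image("wrist"); cv2.imwrite("pics/w2.png",im["image"])
E
```

```text
time_s: 2.33
position: [0.5584, 0.2179, 0.1375]
tool_rot: [[-0.933, 0.361, -0.003], [0.361, 0.933, -0.0], [0.002, -0.001, -1.0]]
ft_force: [0.1, -0.5, 0.8]
grip_width: 0.0857
gripper_force: 0.0
t 2.325 pos [0.5584 0.2179 0.1375] shift [-0.0013 -0.0006  0.0605] turn [-0.0013 -0.0024  0.0009] F [ 0.15 -0.46  0.84] M [ 0.033 -0.022  0.048] q6 -58.84638817191221
```

View pics/w2.png

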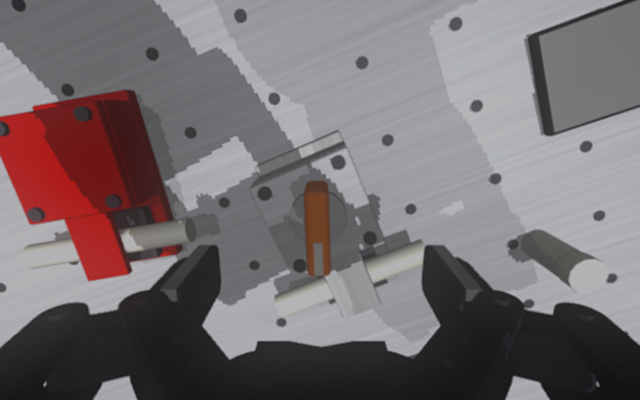

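```bash
python3 -m pendant '[[1,-0.001,-0.0005,0.03,0,0,0],[0.4,-0.0013,-0.0005,0.0605,0,0,0],[0.4,-0.0013,-0.0005,0.0605,0,0,0],[0.3,-0.0013,-0.0005,0.0605,0,0,0],[0.3,-0.0013,-0.0005,0.0605,0,0,0]]' 30 && python3 -m pendant '[[0,0,0,0,0,0,0],[0,0,0,0,0,0,0],[0,0,0,0,0,0,0],[0,0,0,0,0,0,0],[0,0,0,0,0,0,0]]' 30;  python3 -c "
from h import *
rel([.5592,.2168,.077],68.8)"
```

```text
time_s: 3.0
position: [0.5614, 0.2163, 0.0795]
tool_rot: [[-0.932, 0.362, 0.003], [0.362, 0.932, 0.0], [-0.002, 0.001, -1.0]]
ft_force: [-0.4, 0.2, -0.4]
grip_width: 0.0257
gripper_force: 0.0
time_s: 3.62
position: [0.5606, 0.2149, 0.0792]
tool_rot: [[-0.932, 0.362, -0.0], [0.362, 0.932, -0.002], [-0.001, -0.002, -1.0]]
ft_force: [-5.8, -7.5, 9.0]
grip_width: 0.0133
gripper_force: 33.5
t 3.625 pos [0.5606 0.2149 0.0792] shift [0.002  0.0013 0.0022] turn [-0.002   0.0008 -0.0008] F [-5.84 -7.5   9.04] M [-1.166  0.67  -0.024] q6 -58.960850450577944
```

```bash
cat > m.py <<'E'
from h import *
M=[];F=[]
s=env.observe()
R=np.array(s["tool_rot"]); 
print("t",s["time_s"],"yaw",round(np.degrees(np.arctan2(R[1,1],R[0,1])),2),"pos",np.round(s["position"],4),"Fworld",np.round(s["ft_force"],1),"Ftool",np.round(R.T@s["ft_force"],1),"M",np.round(s["wrist_torque"],3),"eff6",round(s["joint_efforts"][5],3),"w",round(s["grip_width"],4))
E
python3 m.py; python3 -m pendant '[[0,0,-0.0008,0,0,0,0],[0,0,-0.0008,0,0,0,0.02],[0,0,-0.0008,0,0,0,0.04],[0,0,-0.0008,0,0,0,0.06],[0,0,-0.0008,0,0,0,0.06]]' >/dev/null; python3 m.py
python3 -m pendant '[[0,0,0,0,0,0,0.02],[0,0,0,0,0,0,0.04],[0,0,0,0,0,0,0.06],[0,0,0,0,0,0,0.06]]' >/dev/null; python3 m.py
```

```text
t 3.625 yaw 68.75 pos [0.5606 0.2149 0.0792] Fworld [-5.8 -7.5  9. ] Ftool [ 2.7 -9.1 -9. ] M [-1.166  0.67  -0.024] eff6 -0.015 w 0.0133
t 4.25 yaw 65.3 pos [0.5606 0.2149 0.0792] Fworld [-4.  -4.3  6.6] Ftool [ 1.8 -5.6 -6.6] M [-0.553  0.501 -0.067] eff6 0.015 w 0.0133
t 4.75 yaw 61.87 pos [0.5607 0.215  0.0792] Fworld [-2.8 -2.3  7. ] Ftool [ 1.4 -3.3 -7. ] M [-0.379  0.39  -0.01 ] eff6 0.022 w 0.0134
```

```bash
for i in 1; do python3 -m pendant '[[0,0,-0.0004,0,0,0,0.025],[0,0,-0.0004,0,0,0,0.05],[0,0,-0.0004,0,0,0,0.06],[0,0,-0.0004,0,0,0,0.06]]' >/dev/null; python3 m.py; done
python3 -m pendant '[[0,0,0,0,0,0,0.025],[0,0,0,0,0,0,0.05],[0,0,0,0,0,0,0.06],[0,0,0,0,0,0,0.06]]' >/dev/null; python3 m.py; python3 -c "
from h import *
for i in range(4):
  env.get_image('top'); print(env.observe()['wrist_torque'][2])"
```

```text
t 5.25 yaw 58.44 pos [0.5607 0.2151 0.0792] Fworld [-1.5 -0.9  5.8] Ftool [ 0.8 -1.5 -5.8] M [0.003 0.184 0.035] eff6 0.033 w 0.0133
t 5.75 yaw 55.02 pos [0.5608 0.2152 0.0792] Fworld [-1.1  0.1  6. ] Ftool [ 1.  -0.5 -6. ] M [0.031 0.165 0.034] eff6 0.093 w 0.0134
0.050366930677076115
0.07684085473522832
0.045579493873211974
0.08607072717771537
```

```bash
cat > n.py <<'E'
from h import *
L=[]
for i in range(4):
  env.get_image('top'); s=env.observe(); L.append((s['wrist_torque'][2],s["joint_efforts"][5]))
print("mean Mz,eff6",np.mean(L,0).round(3),end=" "); import m
E
python3 -m pendant '[[0,0,0,0,0,0,0.025],[0,0,0,0,0,0,0.05],[0,0,0,0,0,0,0.05]]' >/dev/null; python3 n.py
```

```text
mean Mz,eff6 [0.095 0.087] t 6.525 yaw 52.15 pos [0.5609 0.2153 0.0792] Fworld [-1.4  0.4  4.7] Ftool [ 1.3 -0.5 -4.7] M [0.123 0.169 0.063] eff6 0.08 w 0.013
```

```bash
python3 -m pendant '[[0,0,0,0,0,0,0.025],[0,0,0,0,0,0,0.05],[0,0,0,0,0,0,0.05]]' >/dev/null; python3 n.py
```

```text
mean Mz,eff6 [0.104 0.142] t 7.1 yaw 49.29 pos [0.561  0.2154 0.0792] Fworld [-0.3  1.9  5.8] Ftool [ 1.5  1.3 -5.8] M [0.169 0.049 0.133] eff6 0.135 w 0.0135
```

```bash
python3 -m pendant '[[0,0,0,0,0,0,0.025],[0,0,0,0,0,0,0.05],[0,0,0,0,0,0,0.05]]' >/dev/null; python3 n.py
```

```text
mean Mz,eff6 [0.181 0.199] t 7.675 yaw 46.42 pos [0.5611 0.2155 0.0792] Fworld [-0.6  2.4  4.8] Ftool [ 2.1  1.3 -4.8] M [0.353 0.035 0.165] eff6 0.191 w 0.0136
```

```bash
python3 -m pendant '[[0,0,0.0004,0,0,0,0.02],[0,0,0.0004,0,0,0,0.03],[0,0,0.0004,0,0,0,0.03]]' >/dev/null; python3 n.py
```

```text
mean Mz,eff6 [0.23  0.255] t 8.25 yaw 44.71 pos [0.5611 0.2155 0.0792] Fworld [-1.3  0.7  6.3] Ftool [ 1.4 -0.4 -6.3] M [0.155 0.187 0.26 ] eff6 0.253 w 0.0137
```

```bash
python3 -m pendant '[[0,0,0,0,0,0,-0.08],[0,0,0,0,0,0,-0.16],[0,0,0,0,0,0,-0.24],[0,0,0,0,0,0,-0.32],[0,0,0,0,0,0,-0.40]]' >/dev/null; python3 n.py;  python3 -m pendant '[[0,0,0,0,0,0,-0.08],[0,0,0,0,0,0,-0.16],[0,0,0,0,0,0,-0.24],[0,0,0,0,0,0,-0.30],[0,0,0,0,0,0,-0.30]]' >/dev/null; python3 n.py
```

```text
mean Mz,eff6 [ 0.019 -0.127] t 9.075 yaw 67.6 pos [0.5606 0.2148 0.0792] Fworld [-3.5 -3.6  8.4] Ftool [ 1.8 -4.6 -8.4] M [-0.498  0.621  0.011] eff6 -0.002 w 0.0135
mean Mz,eff6 [0.025 0.011] t 9.9 yaw 84.78 pos [0.5604 0.2142 0.0792] Fworld [-5.1 -6.6  9.9] Ftool [ 4.4 -7.1 -9.9] M [-0.995  0.666  0.038] eff6 0.032 w 0.0129
```

```bash
python3 -m pendant '[[0,0,-0.0006,0,0,0,-0.03],[0,0,-0.0006,0,0,0,-0.06],[0,0,-0.0006,0,0,0,-0.08],[0,0,-0.0006,0,0,0,-0.08]]' >/dev/null; python3 n.py;  python3 -m pendant '[[0,0,0,0,0,0,-0.03],[0,0,0,0,0,0,-0.05],[0,0,0,0,0,0,-0.05]]' >/dev/null; python3 n.py
```

```text
mean Mz,eff6 [0.02  0.032] t 10.6 yaw 89.37 pos [0.5604 0.2139 0.0792] Fworld [-4.8 -6.   9.6] Ftool [ 4.7 -6.1 -9.6] M [-0.687  0.668  0.01 ] eff6 0.038 w 0.0135
mean Mz,eff6 [-0.174 -0.19 ] t 11.175 yaw 92.2 pos [0.5604 0.2139 0.0792] Fworld [-4.  -4.8  9.2] Ftool [ 4.2 -4.7 -9.2] M [-0.755  0.712 -0.166] eff6 -0.185 w 0.0133
```

```bash
python3 -m pendant '[[0,0,0,0,0,0,-0.02],[0,0,0,0,0,0,-0.02]]' >/dev/null; python3 n.py;  python3 -m pendant '[[0.5,0,0,0,0,0,-0.0],[0.5,0,0,0,0,0,0],[0.5,0,0,0,0,0,0],[0.5,0,0,-0.03,0,0,0],[0.5,0,0,-0.08,0,0,0]]' >/dev/null;  python3 -m pendant '[[1,0,0,-0.05,0,0,0],[1,0,0,-0.09,0,0,0],[1,0,0,-0.09,0,0,0]]'
python3 - <<'E'
from h import *
im=env.get_image("wrist"); cv2.imwrite("pics/w3.png",im["image"])
rel([.52,-.175,.25],58)
E
```

```text
mean Mz,eff6 [-0.811 -0.819] t 11.625 yaw 93.27 pos [0.5604 0.2138 0.0792] Fworld [-4.1 -5.9  9.2] Ftool [ 4.5 -5.6 -9.1] M [-0.757  0.765 -0.875] eff6 -0.813 w 0.0133
time_s: 12.62
position: [0.5614, 0.2149, 0.2511]
tool_rot: [[-0.998, -0.059, 0.006], [-0.059, 0.998, 0.001], [-0.007, 0.001, -1.0]]
ft_force: [0.1, -1.0, 0.4]
grip_width: 0.0853
gripper_force: 0.0
t 12.675 pos [0.5607 0.2148 0.2487] shift [ 0.0638 -0.3867 -0.0015] turn [0.0009 0.0021 0.6179] F [-0.51 -0.57 -0.94] M [0.022 0.031 0.001] q6 -83.7304654977116
```

View pics/w3.png

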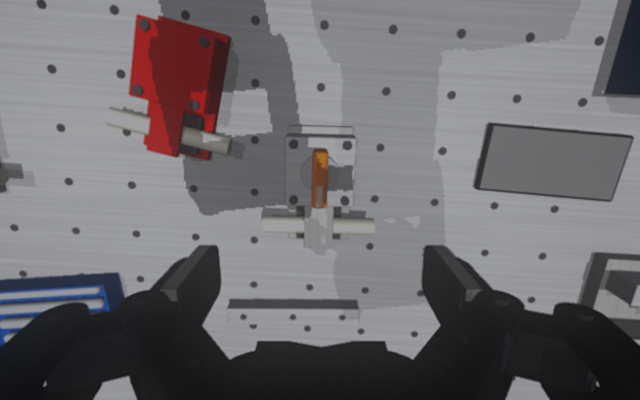

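```bash
python3 -m pendant '[[1,0.008,-0.05,0,0,0,0.05],[1,0.016,-0.1,0,0,0,0.1],[1,0.025,-0.15,0,0,0,0.15],[1,0.033,-0.2,0,0,0,0.2],[1,0.041,-0.25,0,0,0,0.25]]' 30 >/dev/null;  python3 -c "
from h import *
rel([.52,-.175,.25],70)"
```

```text
t 13.3 pos [ 0.5336 -0.0388  0.2463] shift [-0.0127 -0.1363 -0.0038] turn [ 1.000e-04 -2.800e-03  1.567e-01] F [ 0.17  0.58 -0.33] M [-0.025 -0.054 -0.005] q6 -95.82388153593453
```

```bash
python3 -m pendant '[[1,-0.005,-0.05,0,0,0,0.05],[1,-0.01,-0.1,0,0,0,0.1],[1,-0.013,-0.136,-0.001,0,0,0.157],[1,-0.013,-0.136,-0.001,0,0,0.157],[1,-0.013,-0.136,-0.001,0,0,0.157]]' 30 >/dev/null; python3 look.py screw_right_grip w4;python3 - <<'E'
from h import *
i=cv2.imread("pics/w4.png")[130:230,270:370]
cv2.imwrite("pics/w4c.png",cv2.resize(i,None,fx=6,fy=6,interpolation=cv2.INTER_CUBIC))
E
```

```text
0.89 [321.9, 186.0] [ 0.5270244 -0.1742753  0.072    ]
blob [313 160  16  59 654] [320.5795107  184.81804281]
blob [ 537  270   49   45 1060] [560.4490566  291.58679245]
t 14.025 pos [ 0.5214 -0.1722  0.2484] shift [ 0.0954  0.3783 -0.0014] turn [ 2.000e-04 -1.000e-03  2.124e-01] F [ 0.57  0.5  -0.33] M [ 0.012 -0.021  0.023] q6 -100.81214217222254
```

View pics/w4c.png

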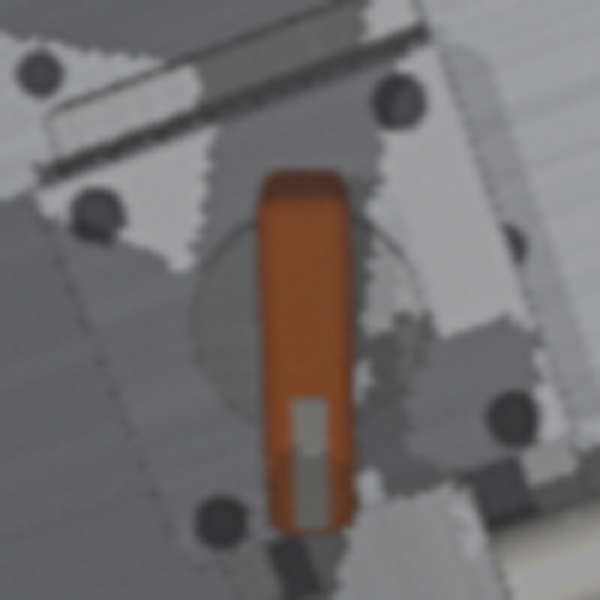

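Run:
```python
from h import *
im=env.get_image("wrist")
a=at_z(im,(320.8,162),.087);b=at_z(im,(322.2,218.3),.087)
c=(a+b)/2; y=np.degrees(np.arctan2(*(b-a)[1::-1]))
p=[at_z(im,(270+u/6,130+v/6),.050) for u,v in((98,213),(221,522),(513,418),(398,100))]
m=np.mean(p,0)
print(c,y,np.linalg.norm(b-a),m,[np.degrees(np.arctan2(*(p[j]-p[i])[1::-1])) for i,j in((0,1),(3,2))])
rel([m[0]+.0008,(c[1]+m[1])/2-.0008,.0785],y+90)
```

```text
[ 0.52810202 -0.17460495  0.087     ] -18.40589055840625 0.051192442292792045 [ 0.52923802 -0.1751872   0.05      ] [np.float64(0.3378707765726993), np.float64(0.7281636158672061)]
t 14.075 pos [ 0.5215 -0.1722  0.2486] shift [-0.0093 -0.0004  0.1701] turn [ 0.0002 -0.0006 -0.0247] F [ 0.48 -0.05 -0.02] M [ 0.039  0.024 -0.015] q6 -100.81393931475613
```

```bash
python3 -m pendant '[[1,-0.004,0,0.04,0,0,-0.025],[1,-0.0093,-0.0004,0.08,0,0,-0.025],[1,-0.0093,-0.0004,0.12,0,0,-0.025],[0.4,-0.0093,-0.0004,0.15,0,0,-0.025],[0.3,-0.0093,-0.0004,0.17,0,0,-0.025]]' 30 && python3 -m pendant '[[0.3,0,0,0,0,0,0],[0.3,0,0,0,0,0,0],[0,0,0,0,0,0,0],[0,0,0,0,0,0,0],[0,0,0,0,0,0,0]]' 30;python3 n.py
```

```text
time_s: 14.7
position: [0.5298, -0.1758, 0.0774]
tool_rot: [[-0.949, 0.316, -0.001], [0.316, 0.949, 0.001], [0.002, 0.0, -1.0]]
ft_force: [-0.0, -0.2, 0.0]
grip_width: 0.0512
gripper_force: 0.0
time_s: 15.32
position: [0.5308, -0.1761, 0.0801]
tool_rot: [[-0.948, 0.317, 0.003], [0.317, 0.948, 0.0], [-0.002, 0.001, -1.0]]
ft_force: [1.6, 5.7, 2.7]
grip_width: 0.0132
gripper_force: 34.3
mean Mz,eff6 [-0.006 -0.025] t 15.525 yaw 71.52 pos [ 0.5308 -0.1761  0.0801] Fworld [2.8 4.9 2.8] Ftool [-1.1  5.6 -2.8] M [ 0.776 -0.306 -0.053] eff6 -0.025 w 0.0132
```

```bash
python3 -m pendant '[[0,0,0.0006,0,0,0,0.04],[0,0,0.0006,0,0,0,0.08],[0,0,0.0006,0,0,0,0.12],[0,0,0.0006,0,0,0,0.15],[0,0,0.0006,0,0,0,0.15]]' >/dev/null; python3 n.py; python3 -m pendant '[[0,0,0,0,0,0,0.03],[0,0,0,0,0,0,0.06],[0,0,0,0,0,0,0.08],[0,0,0,0,0,0,0.08]]' >/dev/null; python3 n.py
```

```text
mean Mz,eff6 [-0.057 -0.044] t 16.35 yaw 62.9 pos [ 0.5307 -0.1763  0.08  ] Fworld [-0.5  2.8  7.3] Ftool [ 1.7  2.2 -7.3] M [ 0.219  0.089 -0.044] eff6 -0.053 w 0.0135
mean Mz,eff6 [-0.053 -0.046] t 17.05 yaw 58.32 pos [ 0.5306 -0.1764  0.0801] Fworld [-0.5  2.5  6.6] Ftool [ 1.8  1.8 -6.6] M [ 0.122  0.218 -0.079] eff6 -0.052 w 0.0135
```

```bash
python3 -m pendant '[[0,0,0,0,0,0,0.03],[0,0,0,0,0,0,0.06],[0,0,0,0,0,0,0.08],[0,0,0,0,0,0,0.08]]' >/dev/null; python3 n.py
```

```text
mean Mz,eff6 [-0.068 -0.045] t 17.75 yaw 53.73 pos [ 0.5306 -0.1766  0.0801] Fworld [-0.4  2.1  8. ] Ftool [ 1.5  1.5 -8.1] M [ 0.069  0.208 -0.064] eff6 -0.05 w 0.0134
```

```bash
python3 -m pendant '[[0,0,0,0,0,0,0.03],[0,0,0,0,0,0,0.06],[0,0,0,0,0,0,0.06]]' >/dev/null; python3 n.py
```

```text
mean Mz,eff6 [-0.035 -0.04 ] t 18.325 yaw 50.3 pos [ 0.5305 -0.1766  0.0801] Fworld [-1.8  1.8  6.4] Ftool [ 2.5  0.3 -6.4] M [ 0.024  0.372 -0.007] eff6 -0.049 w 0.0133
```

```bash
python3 -m pendant '[[0,0,0,0,0,0,0.03],[0,0,0,0,0,0,0.06],[0,0,0,0,0,0,0.08],[0,0,0,0,0,0,0.08]]' >/dev/null; python3 n.py
```

```text
mean Mz,eff6 [-0.077 -0.041] t 19.025 yaw 45.71 pos [ 0.5304 -0.1767  0.08  ] Fworld [-2.1  1.3  5.7] Ftool [ 2.3 -0.5 -5.7] M [-0.053  0.44  -0.084] eff6 -0.047 w 0.0134
```

```bash
python3 -m pendant '[[0,0,0,0,0,0,0.03],[0,0,0,0,0,0,0.06],[0,0,0,0,0,0,0.08],[0,0,0,0,0,0,0.08]]' >/dev/null; python3 n.py
```

```text
mean Mz,eff6 [-0.05 -0.04] t 19.725 yaw 41.13 pos [ 0.5303 -0.1768  0.0801] Fworld [-1.8 -0.7  5.7] Ftool [ 0.6 -1.9 -5.7] M [-0.145  0.516 -0.078] eff6 -0.045 w 0.0132
```

```bash
python3 -m pendant '[[0,0,0,0,0,0,0.03],[0,0,0,0,0,0,0.06],[0,0,0,0,0,0,0.08],[0,0,0,0,0,0,0.08]]' >/dev/null; python3 n.py
```

```text
mean Mz,eff6 [-0.045 -0.038] t 20.425 yaw 36.55 pos [ 0.5302 -0.1769  0.08  ] Fworld [-3.2 -0.6  7.6] Ftool [ 1.4 -2.9 -7.6] M [-0.228  0.653 -0.135] eff6 -0.044 w 0.0136
```

```bash
python3 -m pendant '[[0,0,-0.0003,0,0,0,0.03],[0,0,-0.0003,0,0,0,0.06],[0,0,-0.0003,0,0,0,0.08],[0,0,-0.0003,0,0,0,0.08]]' >/dev/null; python3 n.py
```

```text
mean Mz,eff6 [-0.067 -0.039] t 21.125 yaw 31.96 pos [ 0.53  -0.177  0.08 ] Fworld [-2.8 -0.4  6.8] Ftool [ 1.1 -2.5 -6.9] M [-0.143  0.501 -0.069] eff6 -0.045 w 0.0135
```

```bash
python3 -m pendant '[[0,0,0,0,0,0,0.03],[0,0,0,0,0,0,0.06],[0,0,0,0,0,0,0.09],[0,0,0,0,0,0,0.11],[0,0,0,0,0,0,0.11]]' >/dev/null; python3 n.py
```

```text
mean Mz,eff6 [-0.05  -0.037] t 21.95 yaw 25.66 pos [ 0.5299 -0.1771  0.08  ] Fworld [-3.  -0.9  7.6] Ftool [ 0.5 -3.1 -7.6] M [-0.242  0.69  -0.072] eff6 -0.043 w 0.0133
```

```bash
python3 -m pendant '[[0,0,-0.0006,0,0,0,0.05],[0,0,-0.0006,0,0,0,0.1],[0,0,-0.0006,0,0,0,0.15],[0,0,-0.0006,0,0,0,0.20],[0,0,-0.0006,0,0,0,0.20]]' >/dev/null; python3 n.py
```

```text
mean Mz,eff6 [-0.023 -0.028] t 22.775 yaw 14.2 pos [ 0.5295 -0.1772  0.0801] Fworld [-2.1 -0.2  7.6] Ftool [ 0.3 -2.1 -7.6] M [-0.064  0.554  0.028] eff6 -0.045 w 0.0135
```

```bash
python3 -m pendant '[[0,0,-0.0004,0,0,0,0.05],[0,0,-0.0004,0,0,0,0.1],[0,0,-0.0004,0,0,0,0.15],[0,0,-0.0004,0,0,0,0.20],[0,0,-0.0004,0,0,0,0.20]]' >/dev/null; python3 n.py
```

```text
mean Mz,eff6 [-0.03  -0.029] t 23.6 yaw 2.75 pos [ 0.5291 -0.1773  0.0801] Fworld [-2.5 -0.5  7.9] Ftool [-0.3 -2.5 -7.9] M [-0.051  0.579 -0.041] eff6 -0.045 w 0.0135
```

```bash
python3 -m pendant '[[0,0,0,0,0,0,0.03],[0,0,0,0,0,0,0.04],[0,0,0,0,0,0,0.04]]' >/dev/null; python3 n.py
```

```text
mean Mz,eff6 [-0.011 -0.018] t 24.175 yaw 0.46 pos [ 0.5291 -0.1773  0.0801] Fworld [-1.9 -0.4  8.6] Ftool [-0.4 -1.9 -8.6] M [-0.044  0.565  0.028] eff6 -0.02 w 0.0136
```

```bash
python3 -m pendant '[[0,0,0,0,0,0,0.02],[0,0,0,0,0,0,0.03],[0,0,0,0,0,0,0.03]]' >/dev/null; python3 n.py
```

```text
mean Mz,eff6 [0.101 0.14 ] t 24.75 yaw -1.24 pos [ 0.529  -0.1773  0.0801] Fworld [-1.9  0.2  8.6] Ftool [ 0.2 -1.9 -8.6] M [-0.047  0.675  0.126] eff6 0.137 w 0.0137
```

```bash
python3 -m pendant '[[0,0,0,0,0,0,0.02],[0,0,0,0,0,0,0.02]]' >/dev/null; python3 n.py
```

```text
mean Mz,eff6 [0.796 0.807] t 25.2 yaw -2.3 pos [ 0.529  -0.1772  0.0801] Fworld [-3.1 -0.8  9. ] Ftool [-0.9 -3.1 -9. ] M [0.042 0.611 0.802] eff6 0.801 w 0.0131
```

```bash
python3 -m pendant '[[0.5,0,0,0,0,0,0],[0.5,0,0,0,0,0,0],[0.5,0,0,0,0,0,0],[0.5,0,0,-0.03,0,0,0],[0.5,0,0,-0.08,0,0,0]]' >/dev/null;  python3 -m pendant '[[1,0,0,-0.05,0,0,0],[1,0,0,-0.1,0,0,0],[1,0,0,-0.1,0,0,0]]'
python3 - <<'E'
from h import *
im=env.get_image("wrist")["image"]; s=env.get_image("top")["image"][180:280,220:430]
cv2.imwrite("pics/w5.png",np.vstack([cv2.resize(im,(640,400))[80:280],cv2.resize(s,(640,305))]))
E
```

```text
time_s: 26.2
position: [0.53, -0.1774, 0.2626]
tool_rot: [[0.042, 0.999, 0.007], [0.999, -0.042, -0.004], [-0.004, 0.007, -1.0]]
ft_force: [0.1, -0.7, 0.7]
grip_width: 0.0852
gripper_force: 0.0
```

View pics/w5.png

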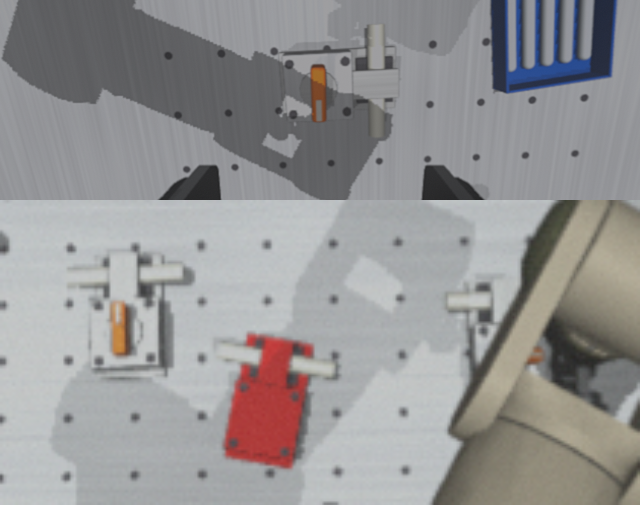

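The right wing (318,93 in the wrist view) is square across its clamp, so it is home. The left wing (118,327 in the top crop) is in line with its clamp, so it is fully out. The gripper is clear of both, so I'm handing in.

```bash
python3 -c "
from rig import env
print(env.close_job())"
```

```text
the job is handed in; nothing more can be done
None
```

The left screw bound early (crossed threads, at about 0.75 rad), so I stopped at the first resistance, backed it fully out to its stop and left it there; the right screw ran freely and went fully home; both are released, nothing else was handled, and the job was handed in at about 26 s.

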